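# Feel for the clear bay and seat the sample cell

## Robot

A 6-joint arm with a two-finger parallel gripper is mounted at the origin on the work surface. World frame = base frame: x ahead of the robot, y to its left, z up, the work surface at z = 0. Lengths are in m, angles in degrees, forces in N, time in s.
With the tool pointing down it reaches from about 0.3 to 0.75 m from the base axis. Payload 8.5 kg.
Tool frame: the origin (TCP) lies midway between the tips of the shut fingers; the grasp point (between the pads) lies 19 mm behind it (env.grip_depth is the distance from the TCP to the grasp point, in m); y points along the fingers, x is the direction in which the jaws open and shut, and the axes are right-handed (so a half turn about y gives the same grasp; the last joint's range is limited). The gripper opens to 85 mm and grips with 20 to 120 N. Pads are 22 mm wide; open, the fingers measure 114 mm over their backs; the gripper's body (76 mm by 85 mm) begins 54 mm behind the grasp point. The pads swing forward as they close: fully open they stand 13 mm farther back than shut.
Start: joints at [54.643, 21.807, 74.336, -0, 83.858, -12.336], TCP at [0.215, 0.506, 0.231] pointing down, gripper open.
Joint ranges: [-178.18, 178.18], [-50.72, 133.34], [12.68, 142.11], [-81.47, 261.47], [9.98, 163.14], [-165.26, 165.26]. Speed limits (degrees/s): [136.94, 136.94, 180, 180, 180, 180].

## Interface

Orientations are given as a 3x3 rotation matrix whose columns are the frame's x, y, z axes.
In Python, from rig import env gives the robot as it stands.
- The arm moves only by the shell command python3 -m inch 'ROWS' [FORCE]. ROWS is JSON, a list that holds one entry, the list of rows, each a list of 7 numbers: the gripper command: -1 is shut, 1 is fully open, values between are in proportion, then the shift along the world's x, y, z in cm, then the turn, a rotation vector about the world's x, y, z in degrees. In form: [[[grip, dx, dy, dz, rx, ry, rz], ...]]. A call has 1 to 20 rows; each row is the pose to reach, as a shift and turn from the pose commanded when the call began; what a row does not reach only later rows make up. A row lasts 1/8 s, in which the tool goes at most 62.5 mm and 10.7 degrees, less where a joint would pass 70% of its speed; a pose out of reach is approached as far as the arm can. A call with a gripper value outside its range is refused whole. The fingers move at their own pace and stop on an object; FORCE is the grip in N (left out, the last holds). Time passes only in rows, so rows that repeat a pose let the fingers close. It gives the time, the measured TCP pose, the force and the opening at its end, in the units of the state.
- env.observe(): the state, without advancing time (a new reading comes with each control period).
- env.get_image(name): name is "scene" or "top" or "wrist"; returns a dict with "frame" (384x512x3 uint8, red, green, blue), "mtx" (3x3 intrinsics, pixels), "distortion" ([k1, k2, p1, p2, k3] as OpenCV has them; the pictures are not rectified), "rvec" (rotation vector, rad) and "tvec" (3), from world to camera coordinates, as OpenCV has them. Camera axes: x right, y down, z forward; pixel columns grow to the right and rows downward; lengths in m; the calibration is good to about 2 mm. A picture is of the moment at which its call begins. There is no depth.
- env.close_job(): hands the job in, once; it reports no verdict.
The state is a dict: "time_s": time; "q": joint angles; "qvel": joint speeds; "joint_efforts": joint torques, N m; "position": TCP position; "tool_rot": TCP orientation; "ft_force": force on the tool from outside, world axes, zero at the start; "wrist_torque": the same for the moment, N m; "grip_width": finger opening in m.
Only numpy, scipy, OpenCV 4.12 (cv2) and the standard library are available. Lean on these libraries where they do the work, as an engineer would, in place of code of your own. Each camera call takes 0.05 s, during which the arm holds its last target.

## Task

Three of the tester's four bays still have a leftover steel slug hidden under the floor plate, so a cell pushed in there stops short. Take the sample cell by its black grip, feel with it for the one bay whose floor plate goes all the way down, press the cell fully home there with its shoulder flat on the tester, and let go. Press gently, never with more than about 3 kg, and leave the tin, its lid and the beaker alone.

Things in the scene. Friction and masses are not known exactly. Their poses are not given: they have to be found in the camera images.
- tester: Grey block fixed to the bench with a flush white console at its -y end, 85 mm wide (x), 70 mm high; it spans -176 to +120 mm along its own y; origin at the underside, midway along its row of four round bays, which open upward 60 mm apart along its y axis; z up. Delicate: neither the cell nor the robot may bear on it with more than 35 N.
- bay_a (a point): Mouth centre of the bay at the tester's +y end (90 mm from its origin), level with its top (70 mm up). All bays look alike: 39 mm diameter, 3 mm chamfer; a flat steel floor plate, 36 mm diameter, stands 30 mm below each mouth at the start. Pushed slowly with about 7 N (the cell's weight included) the plate slides down and stays where left; a cell merely set on it does not sink.
- bay_b (a point): Mouth centre of the second bay from the +y end, built as bay_a. In the one clear bay (changing each time, not visible) the plate goes down over 14 mm and the cell's shoulder lands on the tester's top. In the other three, hidden slugs stop the plate dead after about 4, 6 or 8 mm, and the shoulder stays about 10, 8 or 6 mm above the top.
- bay_c (a point): Mouth centre of the third bay from the +y end, built as bay_a.
- bay_d (a point): Mouth centre of the fourth bay, next to the white console at the -y end, built as bay_a.
- cell: The sample cell, a loose solid turned part, 0.15 to 0.31 kg, standing upright on the bench; origin at the centre of its underside, z up its axis. From below: steel foot 36 mm diameter and 44 mm long with a 2 x 3 mm chamfered lower edge, steel shoulder disc 50 mm diameter and 6 mm thick (44 to 50 mm up), black plastic grip 26 mm diameter and 36 mm long (50 to 86 mm up).
- cell_shoulder (a point): Point on the cell's axis at the underside of its shoulder, 44 mm above the cell's underside; it coincides with a bay's mouth centre when the cell is home.
- tin: Bystander: steel sample tin, 72 mm diameter, 75 mm high, origin at the centre of its underside. Leave alone.
- tin_lid: Bystander: black lid lying flat, 72 mm diameter, 12 mm high, origin at the centre of its underside. Leave alone.
- beaker: Bystander: clear plastic beaker, 68 mm across the rim, 85 mm high, origin at the centre of its underside. Leave alone.
Not all that is in view belongs to the job. What is shaped like the cell but orange is not meant.

How it is judged (in metres and radians):
On the way, in this order (a step that is already met when the one before it is completed fails the run):
1. the cell is lifted off the bench (height (world z) of cell above 0.04 m), for 0.1 s.
2. the cell's foot is down in a bay, at least as far as its floor plate (((horizontal distance between cell_shoulder and bay_a below 0.005 m and z of cell_shoulder in the frame of bay_a below 0.016 m) or (horizontal distance between cell_shoulder and bay_b below 0.005 m and z of cell_shoulder in the frame of bay_b below 0.016 m) or (horizontal distance between cell_shoulder and bay_c below 0.005 m and z of cell_shoulder in the frame of bay_c below 0.016 m) or (horizontal distance between cell_shoulder and bay_d below 0.005 m and z of cell_shoulder in the frame of bay_d below 0.016 m))), for 0.1 s.
At the end, for the whole second after the job is handed in: The cell is fully home in a bay: its shoulder within 2.5 mm of the tester's top face and within 5 mm of the bay's centre, square to the tester within 0.06 rad, at rest and let go (((horizontal distance between cell_shoulder and bay_a below 0.005 m and z of cell_shoulder in the frame of bay_a below 0.0025 m) or (horizontal distance between cell_shoulder and bay_b below 0.005 m and z of cell_shoulder in the frame of bay_b below 0.0025 m) or (horizontal distance between cell_shoulder and bay_c below 0.005 m and z of cell_shoulder in the frame of bay_c below 0.0025 m) or (horizontal distance between cell_shoulder and bay_d below 0.005 m and z of cell_shoulder in the frame of bay_d below 0.0025 m)) and angle between the z axis of cell and the z axis of tester, either way round below 0.06 rad and linear speed of cell below 0.01 m/s and contact force between cell and the arm below 0.2 N and contact force between cell and the fingers below 0.2 N); the robot touches nothing.
It fails at once if the cell is pressed or knocked against the tester with more than 35 N (contact force between cell and tester above 35 N).
It fails at once if the robot's own arm or fingers bear on the tester with more than 35 N (contact force between any of the arm, the fingers and tester above 35 N).
It fails at once if the tin is pushed about (moved more than 30 mm) (distance of tin from where it was at the start of the episode above 0.03 m).
It fails at once if the tin's lid is pushed about (moved more than 30 mm) (distance of tin_lid from where it was at the start of the episode above 0.03 m).
It fails at once if the beaker is pushed about (moved more than 30 mm) (distance of beaker from where it was at the start of the episode above 0.03 m).
It also fails if it takes over 72 s, if anything falls off the work surface, if the arm or the gripper's body presses on something with over 40 N, if the wrist force passes 120 N, or if a joint passes its speed limit or range.

## Working session

There is one attempt and no reset: what is moved stays moved. The work goes in short steps, Python scripts to look and compute and a shell command to move; the robot and the scene stay as the last step left them, time stands still between calls to the robot, and variables do not carry over. Pictures are saved under pics/ and viewed, and the job is handed in when it is done.

```bash
mkdir -p pics; ls; python3 - <<'E'
from rig import env
import cv2
s=env.observe(); print({k:s[k] for k in('time_s','position','tool_rot','ft_force','grip_width')}, env.grip_depth)
for n in('scene','top','wrist'):
    d=env.get_image(n); cv2.imwrite(f'pics/{n}0.png',d['frame'][:,:,::-1]); print(n,d['mtx'],d['distortion'],d['rvec'],d['tvec'])
E
```

```text
pics
{'time_s': 0.0, 'position': array([0.21491306, 0.50596378, 0.23071118]), 'tool_rot': array([[ 3.91033792e-01, -8.49611246e-04, -9.20375929e-01],
       [ 9.20375233e-01, -1.17709580e-03,  3.91034583e-01],
       [-1.41559802e-03, -9.99998946e-01,  3.21676912e-04]]), 'ft_force': array([0.21635429, 0.0919467 , 0.2150935 ]), 'grip_width': 0.08565252080036276} 0.0187
scene [[372.95979285   0.         261.81302968]
 [  0.         372.95979285 191.57183914]
 [  0.           0.           1.        ]] [0.00368038 0.         0.         0.         0.        ] [ 0.9078671   2.72274606 -0.78289111] [ 0.47156092 -0.21849184  1.44507825]
top [[365.53659088   0.         249.51704729]
 [  0.         365.53659088 191.24209712]
 [  0.           0.           1.        ]] [-0.01179389  0.          0.          0.          0.        ] [ 2.22196099 -1.97026791  0.2156384 ] [-0.11122995  0.57074113  0.90240977]
wrist [[309.39128251   0.         263.63478261]
 [  0.         309.39128251 194.24458923]
 [  0.           0.           1.        ]] [-0.07742469  0.          0.          0.          0.        ] [-2.37798082 -1.5736399  -0.26381229] [-0.54921617 -0.04142827  0.37983298]
```

View pics/scene0.png

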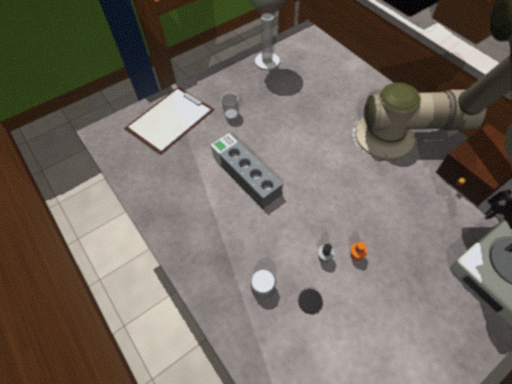

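View pics/top0.png

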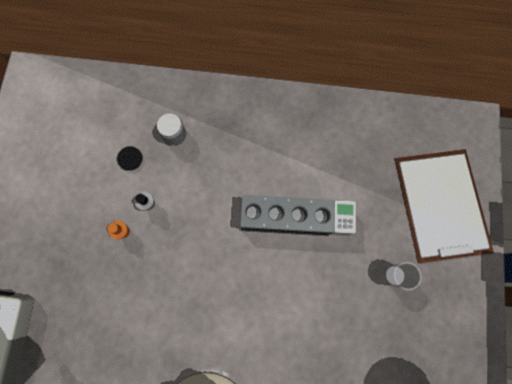

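View pics/wrist0.png

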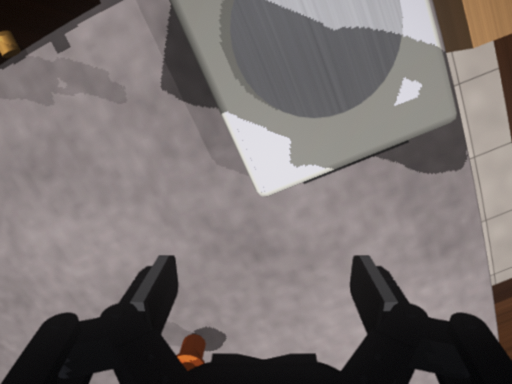

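Candidates for the cell are the steel and black part (top 143,201; scene 326,252), the orange lookalike (top 118,230; scene 359,251) and the black lid (top 130,158). By the description it is the steel and black one. I'll check it in a close crop and enlarge the tester too.

```bash
python3 - <<'E'
import cv2,numpy as np
t=cv2.imread('pics/top0.png'); s=cv2.imread('pics/scene0.png')
a=cv2.resize(t[170:250,90:190],(400,320),interpolation=cv2.INTER_NEAREST)
b=cv2.resize(s[225:285,300:375],(400,320),interpolation=cv2.INTER_NEAREST)
c=cv2.resize(t[180:250,220:370],(800,373-100),interpolation=cv2.INTER_CUBIC)
cv2.imwrite('pics/crop0.png',np.vstack([np.hstack([a,b]),c]))
E
```

```text
(no output)
```

View pics/crop0.png

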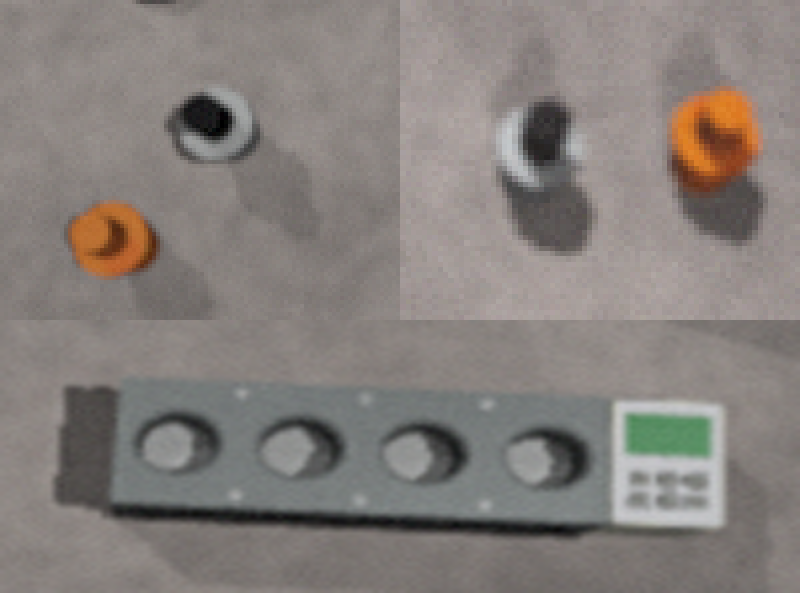

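The crop confirms the choice: the steel shoulder with a black grip sits at top (142,199), and the orange one is the decoy. The tester runs from top x≈241 to 356. Next I'll turn these into positions.

```bash
cat > h.py <<'E'
import cv2,numpy as np
def proj(d,P): return cv2.projectPoints(np.array(P,float).reshape(-1,1,3),d['rvec'],d['tvec'],d['mtx'],d['distortion'])[0][:,0]
def ray(d,uv):
    n=cv2.undistortPoints(np.array(uv,float).reshape(-1,1,2),d['mtx'],d['distortion'])[:,0]
    R=cv2.Rodrigues(np.array(d['rvec']))[0]; c=-R.T@np.array(d['tvec']).ravel()
    return c,np.c_[n,np.ones(len(n))]@R
def plane(d,uv,z):
    c,v=ray(d,uv); return c+v*((z-c[2])/v[:,2])[:,None]
def blob(m,near=None,amin=10):
    n,l,s,c=cv2.connectedComponentsWithStats(m.astype(np.uint8))
    best=[i for i in range(1,n) if s[i,4]>=amin]
    if near is not None: i=min(best,key=lambda i:np.hypot(*(c[i]-near)))
    else: i=max(best,key=lambda i:s[i,4])
    return l==i,c[i],s[i]
E
python3 - <<'E'
from rig import env
from h import *
t=env.get_image('top'); s=env.get_image('scene')
for n,d,p in(('top',t,(142,199)),('scene',s,(326,250))):
    g=d['frame'].max(2); 
    m,c,st=blob(g<55,p); print(n,'grip',c,st, plane(d,[c],.07))
    f=d['frame'].astype(int); hsv=cv2.cvtColor(d['frame'],cv2.COLOR_RGB2HSV)
    print(f[int(p[1])-10:int(p[1])+14:3,int(p[0])].tolist())
f=t['frame'].astype(int)
print('tester px',f[203,265],f[225,300],'bench',f[260,300],f[160,300])
# tester top: greenish (G-R)>4
m=((f[...,1]-f[...,0])>4)
cv2.imwrite('pics/m.png',m.astype(np.uint8)*255)
m[:180]=0;m[250:]=0;m[:,:225]=0;m[:,365:]=0
b,c,st=blob(m); print(c,st)
w=(f.min(2)>170); w[:180]=0;w[250:]=0;w[:,:320]=0;w[:,365:]=0
b2,c2,st2=blob(w); print(c2,st2)
for nm,mm in(('all',b|b2),('console',b2),('grey',b)):
    cs=cv2.findContours(cv2.morphologyEx(mm.astype(np.uint8),cv2.MORPH_CLOSE,np.ones((3,3))),cv2.RETR_EXTERNAL,cv2.CHAIN_APPROX_NONE)[0]
    k=max(cs,key=cv2.contourArea)[:,0]
    P=plane(t,k,.07)[:,:2]; print(nm,cv2.minAreaRect((P*1000).astype(np.float32)))
E
```

```text
top grip [141.10638298 199.08510638] [135 194  13  11  94] [[0.5236703  0.23611148 0.07      ]]
[[135, 127, 125], [151, 150, 149], [33, 32, 34], [26, 25, 26], [26, 22, 23], [53, 53, 51], [146, 146, 147], [110, 107, 105]]
scene grip [326.6744186  250.04651163] [324 245   6  10  43] [[0.52454772 0.24048367 0.07      ]]
[[141, 131, 129], [117, 112, 110], [59, 51, 54], [55, 48, 55], [38, 37, 35], [55, 57, 55], [107, 110, 110], [70, 70, 72]]
tester px [117 122 119] [126 133 133] bench [144 137 135] [135 129 126]
[289.6168942  214.53924915] [ 241  196   93   37 1172]
[343.88813559 217.43050847] [335 201  21  32 295]
all ((533.3880004882812, -174.49472045898438), (86.06389617919922, 293.7651672363281), 3.786756753921509)
console ((542.5725708007812, -295.1517333984375), (80.77857208251953, 51.934940338134766), 3.9801974296569824)
grey ((531.54248046875, -146.10885620117188), (86.08879089355469, 236.64471435546875), 4.058549880981445)
```

View pics/m.png

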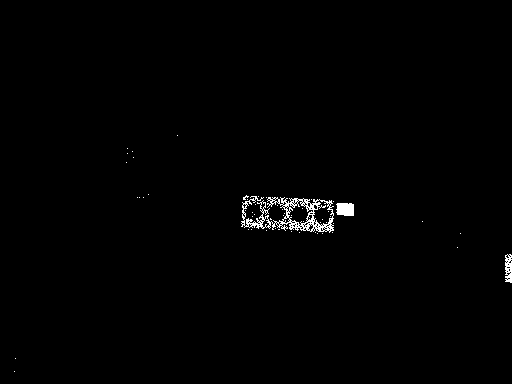

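The tester's top centre line fits well: a 294 × 86 mm rectangle at a yaw of about 3.9°, and the cell is near (0.524, 0.237). I'll move above the cell and look with the wrist camera.

```bash
python3 -m inch '[[[1,15,-13,0,0,0,0],[1,31,-27,0,0,0,0],[1,31,-27,0,0,0,0],[1,31,-27,0,0,0,0],[1,31,-27,0,0,0,0],[1,31,-27,0,0,0,0],[1,31,-27,0,0,0,0],[1,31,-27,0,0,0,0],[1,31,-27,0,0,0,0]]]'; python3 - <<'E'
from rig import env
from h import *
d=env.get_image('wrist'); cv2.imwrite('pics/w1.png',d['frame'][:,:,::-1])
print(proj(d,[[.524,.237,.086],[.524,.237,.05],[.524,.237,0]]))
E
```

```text
time_s: 1.38
position: [0.5245, 0.2366, 0.2312]
tool_rot: [[0.391, -0.001, -0.92], [0.92, 0.0, 0.391], [-0.0, -1.0, 0.001]]
ft_force: [0.3, -0.4, 0.0]
grip_width: 0.0856
[[264.10712616 179.88831102]
 [264.0434318  170.4181659 ]
 [263.97389021 160.09271089]]
```

View pics/w1.png

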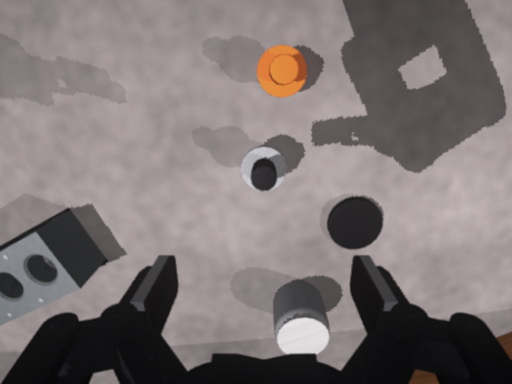

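The cell is at (264,170), upright between the jaws, with the decoy at (284,70). The tin (303,310) and lid (355,222) are clear of the fingers. Next is a finer fix on the cell.

```bash
python3 - <<'E'
from rig import env
from h import *
d=env.get_image('wrist'); f=d['frame']
m,c,st=blob(f.max(2)<60,(264,175)); print(c,st,plane(d,[c],.068))
w=(f.min(2)>165)
w[:140]=0;w[196:]=0;w[:,:235]=0;w[:,295:]=0
k=cv2.findContours((w|m).astype(np.uint8),cv2.RETR_EXTERNAL,cv2.CHAIN_APPROX_NONE)[0]
k=max(k,key=cv2.contourArea); e=cv2.fitEllipse(cv2.convexHull(k)); print(e,plane(d,[e[0]],.05))
im=f[:,:,::-1].copy(); cv2.drawContours(im,[k],-1,(0,0,255),1)
cv2.imwrite('pics/w1c.png',cv2.resize(im[130:210,220:320],None,fx=6,fy=6,interpolation=0))
E
```

```text
[263.46153846 174.22422259] [252 159  24  31 611] [[0.52297815 0.2370138  0.068     ]]
((257.1083068847656, 172.08566284179688), (41.55975341796875, 55.91514587402344), 42.89033889770508) [[0.52266982 0.22971052 0.05      ]]
```

View pics/w1c.png

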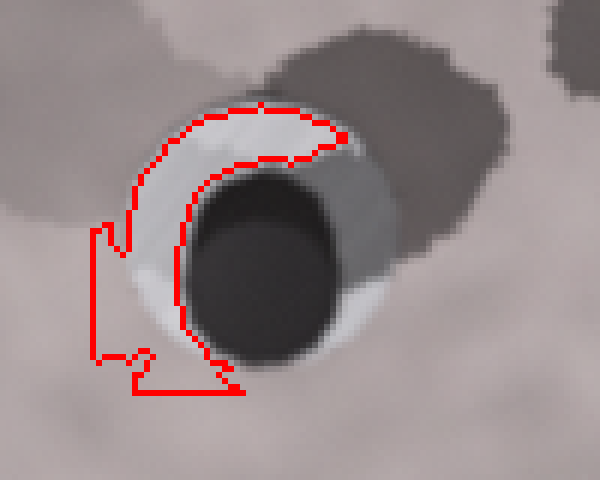

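```bash
python3 -m inch '[[[1,-0.15,0,-6,0,0,0],[1,-0.15,0,-12,0,0,0],[1,-0.15,0,-16,0,0,0],[1,-0.15,0,-17.5,0,0,0],[1,-0.15,0,-17.5,0,0,0],[-1,-0.15,0,-17.5,0,0,0],[-1,-0.15,0,-17.5,0,0,0],[-1,-0.15,0,-17.5,0,0,0],[-1,-0.15,0,-17.5,0,0,0],[-1,-0.15,0,-17.5,0,0,0],[-1,-0.15,0,-17.5,0,0,0]]]' 60
```

```text
time_s: 2.85
position: [0.5239, 0.2363, 0.0571]
tool_rot: [[0.391, 0.001, -0.92], [0.92, 0.0, 0.391], [0.001, -1.0, -0.001]]
ft_force: [-0.5, -0.4, 6.2]
grip_width: 0.0244
```

```bash
python3 -m inch '[[[-1,0,0,2,0,0,0],[-1,0,0,6,0,0,0],[-1,0,0,12,0,0,0],[-1,0,0,13,0,0,0],[-1,0,0,13,0,0,0],[-1,0,0,13,0,0,0]]]'; python3 - <<'E'
from rig import env
from h import *
o=[]
for n in ('scene','wrist'):
    d=env.get_image(n); f=d['frame'][:,:,::-1]
    if n=='scene': f=cv2.resize(f[150:290,270:450],(512,384))
    o.append(f)
p=env.observe(); print(p['ft_force'])
cv2.imwrite('pics/l1.png',cv2.resize(np.hstack(o),(800,300)))
E
```

```text
time_s: 3.6
position: [0.5228, 0.236, 0.1843]
tool_rot: [[0.391, -0.004, -0.92], [0.92, -0.001, 0.391], [-0.002, -1.0, 0.003]]
ft_force: [0.8, 0.0, -2.2]
grip_width: 0.0245
[-0.90245891  0.14552133 -1.72395236]
```

View pics/l1.png

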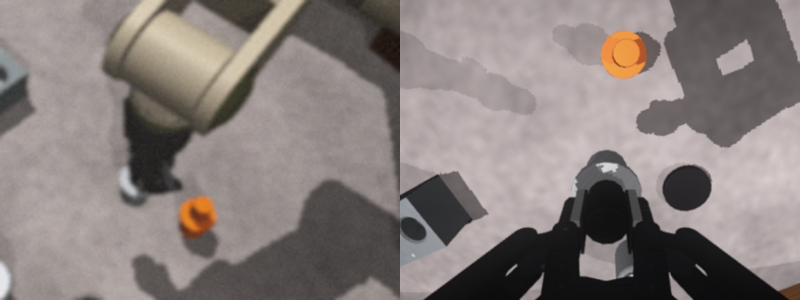

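The cell is lifted and held between the pads, with about 2 N of weight. I'll check its offset and tilt in the hand with a wrist-view crop.

```bash
python3 - <<'E'
from rig import env
from h import *
d=env.get_image('wrist'); f=d['frame'][:,:,::-1].copy()
p=env.observe(); T=np.array(p['position']); z0=T[2]-.0571
def circ(r,z,off=(0,0)):
    a=np.linspace(0,2*np.pi,73); return np.c_[T[0]+off[0]+r*np.cos(a),T[1]+off[1]+r*np.sin(a),np.full(73,z0+z)]
g=cv2.resize(f[150:330,180:350],None,fx=4,fy=4,interpolation=cv2.INTER_NEAREST)
for r,z,c in((.025,.05,(0,0,255)),(.018,0.0,(0,255,0)),(.025,.044,(255,0,0))):
    q=((proj(d,circ(r,z))-[180,150]+.5)*4).astype(int); 
    for a in q: 
        cv2.circle(g,tuple(int(v) for v in a),1,c,-1)
cv2.imwrite('pics/l2.png',cv2.resize(g,None,fx=.8,fy=.8))
E
```

```text
(no output)
```

View pics/l2.png

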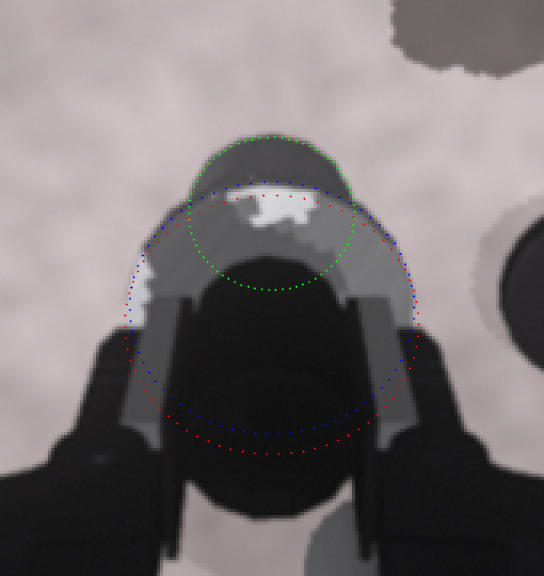

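The drawn model circles lie on the cell's edges within about 1 mm, so it is held centred and upright. Next I'll move over the tester near bay a and refine the bay positions with the wrist camera.

```bash
python3 -m inch '[[[-1,0,-5,0,0,0,0],[-1,0,-11,0,0,0,0],[-1,0,-17,0,0,0,0],[-1,0,-23,0,0,0,0],[-1,0.3,-27.5,0,0,0,0],[-1,0.3,-29.3,0,0,0,0],[-1,0.3,-29.3,0,0,0,0],[-1,0.3,-29.3,0,0,0,0]]]'; python3 - <<'E'
from rig import env
from h import *
d=env.get_image('wrist'); f=d['frame'][:,:,::-1].copy(); cv2.imwrite('pics/w2.png',f)
t=env.get_image('top'); cv2.imwrite('pics/t2.png',t['frame'][:,:,::-1])
o=np.array([.5315,-.1466]);a=np.radians(3.9);Y=np.array([-np.sin(a),np.cos(a)])
for s in(.09,.03,-.03,-.09): 
    P=np.r_[o+s*Y,.07]; print(P,proj(d,P),proj(t,P))
print(env.observe()['position'])
E
```

```text
time_s: 4.75
position: [0.5265, -0.0556, 0.1861]
tool_rot: [[0.39, -0.0, -0.921], [0.921, 0.001, 0.39], [0.0, -1.0, 0.001]]
ft_force: [0.5, 0.0, -1.9]
grip_width: 0.0245
[ 0.52537862 -0.05680841  0.07      ] [[262.22320506 189.38257031]] [[252.61644098 211.72791998]]
[ 0.52945954 -0.11666947  0.07      ] [[203.27609714 217.79930906]] [[275.79263226 212.91462586]]
[ 0.53354046 -0.17653053  0.07      ] [[149.03092307 243.98491582]] [[298.99638835 214.1008053 ]]
[ 0.53762138 -0.23639159  0.07      ] [[ 99.91182795 267.72899898]] [[322.22109677 215.28611048]]
[ 0.52652198 -0.05554912  0.1862655 ]
```

View pics/w2.png

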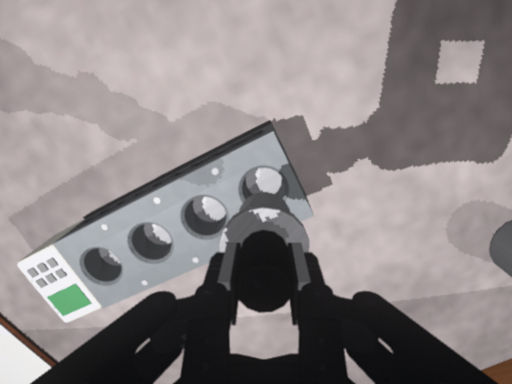

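```bash
python3 - <<'E'
from rig import env
from h import *
d=env.get_image('wrist'); f=d['frame'][:,:,::-1].copy()
o=np.array([.5315,-.1466]);a=np.radians(3.9);Y=np.array([-np.sin(a),np.cos(a)]);X=np.array([Y[1],-Y[0]])
S=4;x0,y0=10,110
g=cv2.resize(f[y0:330,x0:330],None,fx=S,fy=S,interpolation=cv2.INTER_CUBIC)
th=np.linspace(0,2*np.pi,73)
def dr(P,c):
    for q in ((proj(d,P)-[x0,y0]+.5)*S).astype(int): cv2.circle(g,tuple(int(v) for v in q),2,c,-1)
for s in(.09,.03,-.03,-.09):
    C=o+s*Y
    dr(np.c_[C[0]+.0225*np.cos(th),C[1]+.0225*np.sin(th),th*0+.07],(0,0,255))
k=np.linspace(0,1,60)[:,None]
cor=[o+sx*.0425*X+sy*Y for sx,sy in((-1,-.176),(-1,.12),(1,.12),(1,-.176))]
for i in range(4):
    P=cor[i]*(1-k)+cor[(i+1)%4]*k; dr(np.c_[P,np.full(60,.07)],(0,255,255))
cv2.imwrite('pics/w2c.png',cv2.resize(g,None,fx=.625,fy=.625,interpolation=cv2.INTER_AREA))
E
```

```text
(no output)
```

View pics/w2c.png

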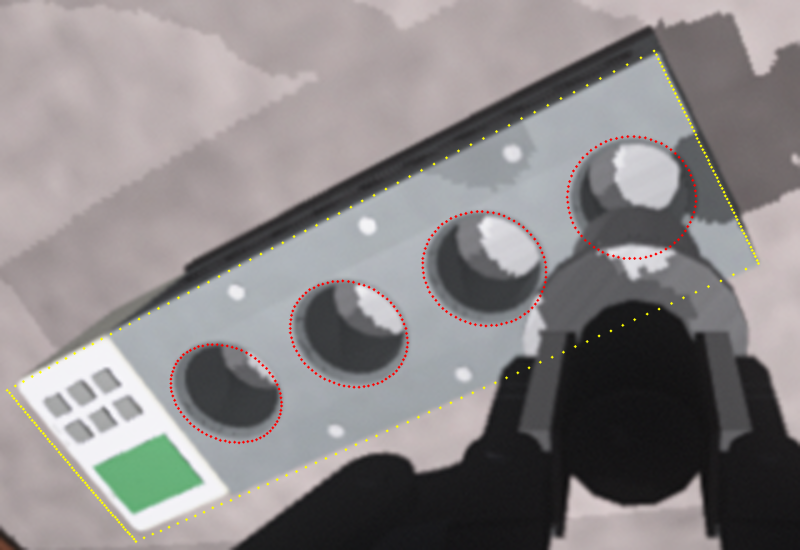

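View pics/t2.png

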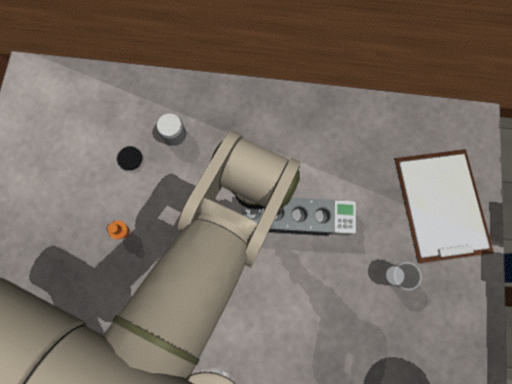

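The bay circles and outline drawn from the estimate lie on the real ones: bay a is within about 1 mm, with a 2–3 mm drift at the console end. I'll lower into bay a to just above the floor plate.

```bash
python3 -m inch '[[[-1,-0.1,-0.1,-2,0,0,0],[-1,-0.1,-0.1,-4.5,0,0,0],[-1,-0.1,-0.1,-5.2,0,0,0],[-1,-0.1,-0.1,-5.5,0,0,0],[-1,-0.1,-0.1,-5.5,0,0,0],[-1,-0.1,-0.1,-5.9,0,0,0],[-1,-0.1,-0.1,-6.3,0,0,0],[-1,-0.1,-0.1,-6.7,0,0,0],[-1,-0.1,-0.1,-7.0,0,0,0]]]'
```

```text
time_s: 6.02
position: [0.526, -0.0577, 0.1163]
tool_rot: [[0.391, 0.001, -0.92], [0.92, 0.0, 0.391], [0.001, -1.0, -0.001]]
ft_force: [2.6, 0.5, -0.8]
grip_width: 0.024
```

```bash
python3 -m inch '[[[-1,0.05,0,-0.5,0,0,0],[-1,0.05,0,-1.0,0,0,0],[-1,0.05,0,-1.4,0,0,0],[-1,0.05,0,-1.7,0,0,0],[-1,0.05,0,-1.7,0,0,0]]]'; python3 -m inch '[[[-1,0,0,-0.1,0,0,0],[-1,0,0,-0.2,0,0,0],[-1,0,0,-0.3,0,0,0]]]'
```

```text
time_s: 6.65
position: [0.5261, -0.0577, 0.099]
tool_rot: [[0.391, -0.0, -0.92], [0.92, 0.0, 0.391], [0.0, -1.0, 0.0]]
ft_force: [2.4, 1.2, -3.6]
grip_width: 0.0246
time_s: 7.02
position: [0.5264, -0.0579, 0.0969]
tool_rot: [[0.391, 0.001, -0.92], [0.92, -0.0, 0.391], [0.0, -1.0, -0.001]]
ft_force: [2.3, 2.6, 5.9]
grip_width: 0.0246
```

```bash
python3 -m inch '[[[-1,0,0,-0.1,0,0,0],[-1,0,0,-0.2,0,0,0]]]';python3 -m inch '[[[-1,0,0,-0.1,0,0,0],[-1,0,0,-0.15,0,0,0]]]'
```

```text
time_s: 7.28
position: [0.5264, -0.0579, 0.0951]
tool_rot: [[0.391, 0.001, -0.92], [0.92, -0.001, 0.391], [0.0, -1.0, -0.001]]
ft_force: [1.0, 3.2, 6.0]
grip_width: 0.0243
time_s: 7.52
position: [0.5264, -0.0579, 0.0936]
tool_rot: [[0.391, 0.001, -0.92], [0.92, -0.001, 0.391], [0.0, -1.0, -0.001]]
ft_force: [1.2, 1.5, 6.5]
grip_width: 0.0248
```

```bash
python3 -m inch '[[[-1,0,0,-0.05,0,0,0],[-1,0,0,-0.1,0,0,0]]]';python3 -m inch '[[[-1,0,0,-0.05,0,0,0],[-1,0,0,-0.1,0,0,0]]]'
```

```text
time_s: 7.78
position: [0.5264, -0.0579, 0.0926]
tool_rot: [[0.391, 0.001, -0.92], [0.92, -0.001, 0.391], [0.0, -1.0, -0.002]]
ft_force: [1.4, 1.3, 6.4]
grip_width: 0.0242
time_s: 8.02
position: [0.5265, -0.0579, 0.0916]
tool_rot: [[0.391, 0.001, -0.92], [0.92, -0.001, 0.391], [0.0, -1.0, -0.002]]
ft_force: [1.2, 2.0, 5.9]
grip_width: 0.0244
```

Past the 4 mm stop, at 5.5 mm of travel.

```bash
python3 -m inch '[[[-1,0,0,-0.05,0,0,0],[-1,0,0,-0.1,0,0,0]]]';python3 -m inch '[[[-1,0,0,-0.05,0,0,0],[-1,0,0,-0.1,0,0,0]]]'
```

```text
time_s: 8.28
position: [0.5265, -0.0579, 0.0906]
tool_rot: [[0.391, 0.001, -0.92], [0.92, -0.001, 0.391], [0.0, -1.0, -0.002]]
ft_force: [2.4, 2.3, 6.5]
grip_width: 0.0243
time_s: 8.52
position: [0.5265, -0.0579, 0.0897]
tool_rot: [[0.391, 0.002, -0.92], [0.92, -0.001, 0.391], [0.0, -1.0, -0.002]]
ft_force: [1.5, 2.4, 6.1]
grip_width: 0.0244
```

```bash
python3 -m inch '[[[-1,0,0,-0.05,0,0,0],[-1,0,0,-0.1,0,0,0]]]';python3 -m inch '[[[-1,0,0,-0.05,0,0,0]]]'
```

```text
time_s: 8.78
position: [0.5266, -0.058, 0.0891]
tool_rot: [[0.391, 0.002, -0.92], [0.92, -0.001, 0.391], [0.0, -1.0, -0.002]]
ft_force: [-0.2, 3.6, 12.7]
grip_width: 0.0242
time_s: 8.9
position: [0.5267, -0.058, 0.089]
tool_rot: [[0.391, 0.002, -0.92], [0.92, -0.001, 0.391], [0.0, -1.0, -0.003]]
ft_force: [-1.0, 2.6, 17.5]
grip_width: 0.0246
```

Bay a stops dead at about 8 mm, with the force climbing to 17 N, so there is a slug there. I'll back out and go to bay b.

```bash
python3 -m inch '[[[-1,0,0,0.5,0,0,0],[-1,0,0,2,0,0,0],[-1,0,0,4,0,0,0],[-1,0,0,5.5,0,0,0],[-1,0,0,5.5,0,0,0],[-1,0.2,-2.5,5.5,0,0,0],[-1,0.4,-5.9,5.5,0,0,0],[-1,0.4,-5.9,5.5,0,0,0],[-1,0.4,-5.9,5.5,0,0,0],[-1,0.4,-5.9,5.5,0,0,0]]]'; python3 - <<'E'
from rig import env
from h import *
d=env.get_image('wrist'); f=d['frame'][:,:,::-1].copy()
p=env.observe(); T=np.array(p['position']); z0=T[2]-.0571; print(T,p['ft_force'])
S=4;x0,y0=60,120
g=cv2.resize(f[y0:300,x0:330],None,fx=S,fy=S,interpolation=cv2.INTER_CUBIC)
th=np.linspace(0,2*np.pi,73)
def dr(C,r,z,c):
    for q in ((proj(d,np.c_[C[0]+r*np.cos(th),C[1]+r*np.sin(th),th*0+z])-[x0,y0]+.5)*S).astype(int): cv2.circle(g,tuple(int(v) for v in q),2,c,-1)
dr(T,.025,z0+.05,(0,255,0));dr(T,.018,z0,(0,255,0))
a=np.radians(3.9);Y=np.array([-np.sin(a),np.cos(a)])
for k in range(4): dr(np.array([.5264,-.057])-.06*k*Y,.0225,.07,(0,0,255))
cv2.imwrite('pics/w3c.png',cv2.resize(g,None,fx=.7,fy=.7,interpolation=cv2.INTER_AREA))
E
```

```text
time_s: 10.15
position: [0.5298, -0.116, 0.142]
tool_rot: [[0.39, -0.001, -0.921], [0.921, 0.0, 0.39], [0.0, -1.0, 0.001]]
ft_force: [0.0, 0.1, -1.7]
grip_width: 0.0239
[ 0.52989148 -0.11608416  0.14212539] [ 0.66538135 -0.11360179 -2.97782714]
```

View pics/w3c.png

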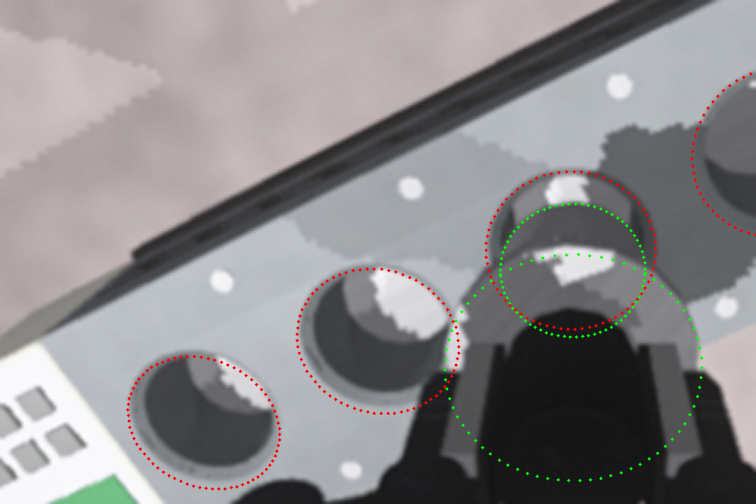

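The cell is held square and sits over bay b within about 1 mm. Lowering.

```bash
python3 -m inch '[[[-1,0.05,-0.1,-0.8,0,0,0],[-1,0.05,-0.1,-1.2,0,0,0],[-1,0.05,-0.1,-1.6,0,0,0],[-1,0.05,-0.1,-2.0,0,0,0],[-1,0.05,-0.1,-2.5,0,0,0],[-1,0.05,-0.1,-3,0,0,0],[-1,0.05,-0.1,-3.5,0,0,0],[-1,0.05,-0.1,-4,0,0,0],[-1,0.05,-0.1,-4.2,0,0,0],[-1,0.05,-0.1,-4.2,0,0,0]]]'; python3 -m inch '[[[-1,0,0,-0.1,0,0,0],[-1,0,0,-0.2,0,0,0],[-1,0,0,-0.3,0,0,0]]]'
```

```text
time_s: 11.45
position: [0.5306, -0.1178, 0.1003]
tool_rot: [[0.391, -0.0, -0.92], [0.92, 0.0, 0.391], [-0.0, -1.0, 0.0]]
ft_force: [0.1, -0.1, -2.7]
grip_width: 0.0246
time_s: 11.82
position: [0.5306, -0.1178, 0.0973]
tool_rot: [[0.391, 0.0, -0.92], [0.92, -0.0, 0.391], [0.0, -1.0, -0.0]]
ft_force: [-0.2, -0.2, -2.3]
grip_width: 0.0245
```

```bash
python3 -m inch '[[[-1,0,0,-0.1,0,0,0],[-1,0,0,-0.2,0,0,0],[-1,0,0,-0.25,0,0,0]]]';python3 -m inch '[[[-1,0,0,-0.05,0,0,0],[-1,0,0,-0.1,0,0,0]]]'
```

```text
time_s: 12.2
position: [0.5308, -0.1179, 0.0952]
tool_rot: [[0.391, 0.001, -0.92], [0.92, -0.0, 0.391], [-0.0, -1.0, -0.001]]
ft_force: [-0.9, 1.2, 4.4]
grip_width: 0.0242
time_s: 12.45
position: [0.5307, -0.1178, 0.0939]
tool_rot: [[0.391, 0.0, -0.92], [0.92, -0.0, 0.391], [0.0, -1.0, -0.0]]
ft_force: [-0.2, 0.4, 5.0]
grip_width: 0.0241
```

```bash
python3 -m inch '[[[-1,0,0,-0.05,0,0,0],[-1,0,0,-0.1,0,0,0]]]';python3 -m inch '[[[-1,0,0,-0.05,0,0,0],[-1,0,0,-0.1,0,0,0]]]'
```

```text
time_s: 12.7
position: [0.5308, -0.1179, 0.0931]
tool_rot: [[0.391, 0.001, -0.92], [0.92, -0.0, 0.391], [0.0, -1.0, -0.001]]
ft_force: [-2.6, 1.2, 9.6]
grip_width: 0.0245
time_s: 12.95
position: [0.531, -0.118, 0.093]
tool_rot: [[0.391, 0.002, -0.92], [0.92, -0.001, 0.391], [-0.0, -1.0, -0.002]]
ft_force: [-3.4, 1.0, 19.1]
grip_width: 0.0243
```

```bash
python3 -m inch '[[[-1,0,0,-0.05,0,0,0],[-1,0,0,-0.1,0,0,0]]]'
```

```text
time_s: 13.2
position: [0.5312, -0.118, 0.093]
tool_rot: [[0.391, 0.003, -0.92], [0.92, -0.001, 0.391], [-0.0, -1.0, -0.003]]
ft_force: [-5.6, 3.4, 26.1]
grip_width: 0.0242
```

Bay b stops dead at about 4 mm. That last step reached 26 N, still below the limits, and I'll check the force before every push from here. On to bay c.

```bash
python3 -m inch '[[[-1,0,0,0.5,0,0,0],[-1,0,0,2,0,0,0],[-1,0,0,4,0,0,0],[-1,0,0,5.1,0,0,0],[-1,0,0,5.1,0,0,0],[-1,0.2,-2.5,5.1,0,0,0],[-1,0.4,-5.95,5.1,0,0,0],[-1,0.4,-5.95,5.1,0,0,0],[-1,0.4,-5.95,5.1,0,0,0],[-1,0.4,-5.95,5.1,0,0,0]]]'; python3 - <<'E'
from rig import env
from h import *
d=env.get_image('wrist'); f=d['frame'][:,:,::-1].copy()
p=env.observe(); T=np.array(p['position']); z0=T[2]-.0571; print(T,p['ft_force'])
S=4;x0,y0=60,120
g=cv2.resize(f[y0:300,x0:330],None,fx=S,fy=S,interpolation=cv2.INTER_CUBIC)
th=np.linspace(0,2*np.pi,73)
def dr(C,r,z,c):
    for q in ((proj(d,np.c_[C[0]+r*np.cos(th),C[1]+r*np.sin(th),th*0+z])-[x0,y0]+.5)*S).astype(int): cv2.circle(g,tuple(int(v) for v in q),2,c,-1)
dr(T,.025,z0+.05,(0,255,0));dr(T,.018,z0,(0,255,0))
a=np.radians(3.9);Y=np.array([-np.sin(a),np.cos(a)])
for k in range(4): dr(np.array([.5264,-.057])-.06*k*Y,.0225,.07,(0,0,255))
cv2.imwrite('pics/w4c.png',cv2.resize(g,None,fx=.7,fy=.7,interpolation=cv2.INTER_AREA))
E
```

```text
time_s: 14.45
position: [0.5344, -0.1765, 0.1416]
tool_rot: [[0.39, -0.001, -0.921], [0.921, 0.0, 0.39], [0.0, -1.0, 0.001]]
ft_force: [-0.6, -0.8, -2.7]
grip_width: 0.0246
[ 0.53449886 -0.17651201  0.14170777] [-0.53860877  0.23500316 -1.31957986]
```

View pics/w4c.png

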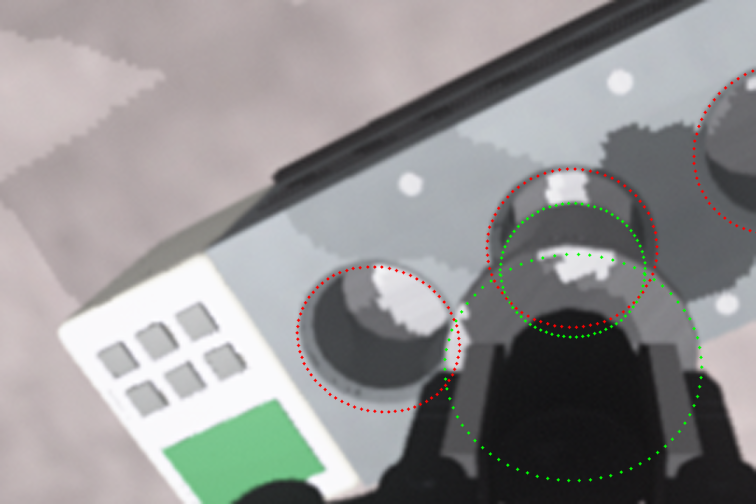

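```bash
python3 -m inch '[[[-1,-0.05,-0.05,-0.8,0,0,0],[-1,-0.05,-0.05,-1.2,0,0,0],[-1,-0.05,-0.05,-1.6,0,0,0],[-1,-0.05,-0.05,-2.0,0,0,0],[-1,-0.05,-0.05,-2.5,0,0,0],[-1,-0.05,-0.05,-3,0,0,0],[-1,-0.05,-0.05,-3.5,0,0,0],[-1,-0.05,-0.05,-4,0,0,0],[-1,-0.05,-0.05,-4.2,0,0,0],[-1,-0.05,-0.05,-4.2,0,0,0]]]'; python3 -m inch '[[[-1,0,0,-0.1,0,0,0],[-1,0,0,-0.2,0,0,0],[-1,0,0,-0.3,0,0,0]]]'
```

```text
time_s: 15.75
position: [0.5341, -0.1778, 0.0998]
tool_rot: [[0.391, -0.0, -0.92], [0.92, 0.0, 0.391], [-0.0, -1.0, 0.0]]
ft_force: [0.3, -0.1, -2.5]
grip_width: 0.0246
time_s: 16.12
position: [0.5342, -0.1779, 0.097]
tool_rot: [[0.391, 0.0, -0.92], [0.92, -0.0, 0.391], [-0.0, -1.0, -0.001]]
ft_force: [-1.2, 1.1, 4.8]
grip_width: 0.0244
```

```bash
python3 -m inch '[[[-1,0,0,-0.1,0,0,0],[-1,0,0,-0.2,0,0,0],[-1,0,0,-0.3,0,0,0]]]'
```

```text
time_s: 16.5
position: [0.5343, -0.1779, 0.0945]
tool_rot: [[0.391, 0.001, -0.92], [0.92, -0.001, 0.391], [-0.0, -1.0, -0.001]]
ft_force: [-1.2, 1.1, 5.3]
grip_width: 0.0245
```

```bash
python3 -m inch '[[[-1,0,0,-0.05,0,0,0],[-1,0,0,-0.1,0,0,0],[-1,0,0,-0.15,0,0,0]]]'
```

```text
time_s: 16.88
position: [0.5343, -0.1779, 0.093]
tool_rot: [[0.391, 0.001, -0.92], [0.92, -0.001, 0.391], [-0.0, -1.0, -0.001]]
ft_force: [-2.2, 1.1, 5.0]
grip_width: 0.024
```

```bash
python3 -m inch '[[[-1,0,0,-0.05,0,0,0],[-1,0,0,-0.1,0,0,0],[-1,0,0,-0.15,0,0,0]]]'
```

```text
time_s: 17.25
position: [0.5343, -0.1779, 0.0915]
tool_rot: [[0.391, 0.001, -0.92], [0.92, -0.001, 0.391], [-0.0, -1.0, -0.001]]
ft_force: [-2.3, 1.7, 4.2]
grip_width: 0.0245
```

```bash
python3 -m inch '[[[-1,0,0,-0.05,0,0,0],[-1,0,0,-0.1,0,0,0]]]'
```

```text
time_s: 17.5
position: [0.5343, -0.1779, 0.0905]
tool_rot: [[0.391, 0.001, -0.92], [0.92, -0.001, 0.391], [-0.0, -1.0, -0.001]]
ft_force: [-2.3, 2.2, 5.0]
grip_width: 0.0243
```

Bay c is past the 6 mm stop. I'll continue gently.

```bash
python3 -m inch '[[[-1,0,0,-0.05,0,0,0],[-1,0,0,-0.1,0,0,0],[-1,0,0,-0.15,0,0,0]]]'
```

```text
time_s: 17.88
position: [0.5343, -0.1779, 0.0891]
tool_rot: [[0.391, 0.001, -0.92], [0.92, -0.001, 0.391], [-0.0, -1.0, -0.001]]
ft_force: [-1.9, 1.6, 4.9]
grip_width: 0.0245
```

```bash
python3 -m inch '[[[-1,0,0,-0.05,0,0,0],[-1,0,0,-0.1,0,0,0]]]'
```

```text
time_s: 18.12
position: [0.5343, -0.1779, 0.0881]
tool_rot: [[0.391, 0.001, -0.92], [0.92, -0.001, 0.391], [-0.0, -1.0, -0.001]]
ft_force: [-1.2, 0.9, 5.6]
grip_width: 0.0249
```

Past 8 mm as well, so bay c is the clear one. Carrying on toward home, expected at a TCP height of about 0.083.

```bash
python3 -m inch '[[[-1,0,0,-0.1,0,0,0],[-1,0,0,-0.2,0,0,0],[-1,0,0,-0.3,0,0,0]]]'
```

```text
time_s: 18.5
position: [0.5343, -0.1779, 0.0851]
tool_rot: [[0.391, 0.001, -0.92], [0.92, -0.001, 0.391], [-0.0, -1.0, -0.001]]
ft_force: [-2.7, 1.9, 5.4]
grip_width: 0.0244
```

```bash
python3 -m inch '[[[-1,0,0,-0.05,0,0,0],[-1,0,0,-0.1,0,0,0],[-1,0,0,-0.15,0,0,0]]]'
```

```text
time_s: 18.88
position: [0.5343, -0.1779, 0.0836]
tool_rot: [[0.391, 0.001, -0.92], [0.92, -0.001, 0.391], [-0.0, -1.0, -0.001]]
ft_force: [-2.0, 1.7, 5.0]
grip_width: 0.0241
```

```bash
python3 -m inch '[[[-1,0,0,-0.05,0,0,0],[-1,0,0,-0.1,0,0,0]]]'
```

```text
time_s: 19.12
position: [0.5343, -0.1779, 0.0831]
tool_rot: [[0.391, 0.001, -0.92], [0.92, -0.001, 0.391], [-0.0, -1.0, -0.001]]
ft_force: [-4.1, 3.2, 14.6]
grip_width: 0.0242
```

The force rises at exactly the home height: TCP 0.0831, 14 mm of travel. I'll ease off slightly and open the gripper.

```bash
python3 -m inch '[[[-1,0,0,0.05,0,0,0],[1,0,0,0.05,0,0,0],[1,0,0,0.05,0,0,0],[1,0,0,0.05,0,0,0],[1,0,0,0.05,0,0,0],[1,0,0,0.05,0,0,0],[1,0,0,0.05,0,0,0],[1,0,0,0.05,0,0,0]]]'
```

```text
time_s: 20.12
position: [0.5341, -0.1778, 0.0823]
tool_rot: [[0.391, -0.0, -0.92], [0.92, -0.0, 0.391], [-0.0, -1.0, 0.0]]
ft_force: [0.1, 0.0, -0.3]
grip_width: 0.0855
```

```bash
python3 -m inch '[[[1,0,0,4,0,0,0],[1,0,0,10,0,0,0],[1,0,0,14,0,0,0],[1,0,0,15,0,0,0],[1,0,0,15,0,0,0],[1,0,0,15,0,0,0]]]'; python3 - <<'E'
from rig import env
from h import *
d=env.get_image('wrist'); f=d['frame'][:,:,::-1].copy()
s=env.get_image('scene'); print(env.observe()['position'])
S=4;x0,y0=190,110
g=cv2.resize(f[y0:240,x0:330],None,fx=S,fy=S,interpolation=cv2.INTER_CUBIC); g0=g.copy()
th=np.linspace(0,2*np.pi,73)
C=(.534,-.1775)
for r,z,c in((.025,.076,(0,255,0)),(.025,.070,(0,0,255)),(.013,.112,(255,255,0))):
    for q in ((proj(d,np.c_[C[0]+r*np.cos(th),C[1]+r*np.sin(th),th*0+z])-[x0,y0]+.5)*S).astype(int): cv2.circle(g,tuple(int(v) for v in q),1,c,-1)
cv2.imwrite('pics/w5c.png',cv2.resize(np.hstack([g0,g]),(800,371)))
cv2.imwrite('pics/w5.png',f)
cv2.imwrite('pics/s5.png',cv2.resize(s['frame'][100:240,180:330,::-1],None,fx=4,fy=4,interpolation=cv2.INTER_CUBIC))
E
```

```text
time_s: 20.88
position: [0.5336, -0.1776, 0.2306]
tool_rot: [[0.391, -0.003, -0.92], [0.92, 0.002, 0.391], [0.0, -1.0, 0.003]]
ft_force: [0.0, -0.7, -0.9]
grip_width: 0.0852
[ 0.53373404 -0.17765618  0.23089757]
```

View pics/w5c.png

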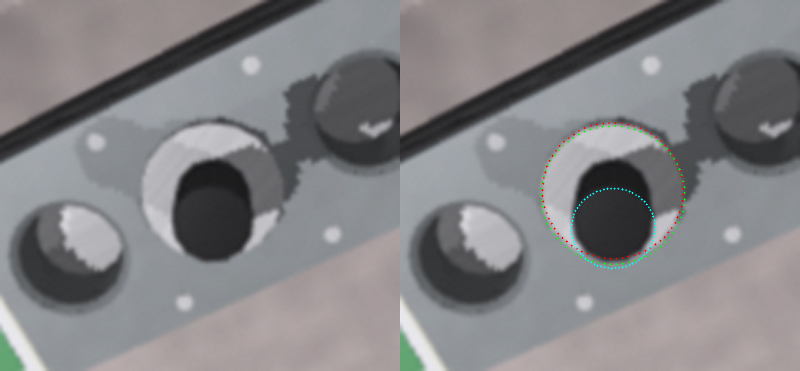

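View pics/s5.png

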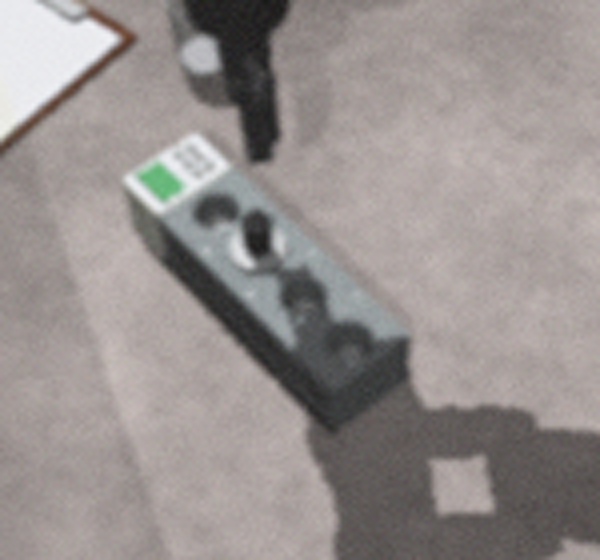

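The crop shows the shoulder disc lying flat on the tester in bay c. The edges drawn for the home pose match to about 1–2 px, and there is no gap or tilt. The gripper is open and about 10 cm clear. Handing in.

```bash
python3 -c "
from rig import env
env.close_job()"
```

```text
the job is handed in; nothing more can be done
```

The sample cell is fully home in bay c, let go, and the job is handed in after about 21 s of the 72 s allowed. No verdict is reported.

- **Bays felt:** bay a stopped dead at about 8 mm and bay b at about 4 mm. Bay c's plate went down the full 14 mm under a steady 5 N or so at the wrist, plus about 2 N cell weight. I did not probe bay d.
- **Forces:** wrist force peaked at 26 N upward (28–29 N with the cell's weight) against bay b's stop. That is near the 3 kg guidance and higher than I meant, because I sent one push without first reading the force; it stayed under 35 N in every reading. On landing in bay c it was about 15 N.
- **Last checks:**
  - The landing height was exactly that expected for home.
  - The wrist picture shows the shoulder flat and centred in bay c. The drawn home-pose edges match to about 1–2 px.
  - The gripper is open and well clear.
  - I never moved near the beaker, and the fingers stayed clear of the tin and its lid. I did not measure their positions again at the end.

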